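# Sterilise the slicer plates

## Robot

A 6-joint arm with a two-finger parallel gripper is mounted at the origin on a cart in front of the work surface, level with it; the furniture and walls round the work are solid. World frame = base frame: x ahead of the robot, y to its left, z up, the work surface at z = 0. Lengths are in mm, angles in rad, forces in N, time in s.
With the tool pointing down it reaches from about 275 to 1000 mm from the base axis. Payload 8.4 kg.
Tool frame: the origin (TCP) lies between the finger pads; the fingertips stand 22 mm ahead of it and the grasp point (between the pads) lies 3 mm ahead of it; z points along the fingers, y is the line along which they close (so a half turn about z gives the same grasp; the last joint's range is limited). The gripper opens to 85 mm and grips with 20 to 120 N. Pads are 22 mm wide; open, the fingers measure 114 mm over their backs; the gripper's body (76 mm by 85 mm) begins 54 mm behind the grasp point. The pads swing forward as they close: fully open they stand 13 mm farther back than shut.
Start: joints at [-1.323, 0.353, 1.633, -0, 1.155, -0.002], TCP at [154.505, -605.604, 253.281] pointing down, gripper open.
Joint ranges: [-2.63, 2.63], [-0.92, 2.1], [0.06, 2.66], [-1.3, 4.44], [0, 2.69], [-3.02, 3.02]. Speed limits (rad/s): [2.22, 2.22, 2.79, 3.14, 3.14, 3.14].

## Interface

Orientations are given as [roll, pitch, yaw] about the fixed x, y, z axes, in that order (R = Rz(yaw) Ry(pitch) Rx(roll)).
In Python, from rig import r, grab_frame gives the robot as it stands.
- The arm moves only by the shell command python3 -m inch 'ROWS' [FORCE]. ROWS is JSON, a list of rows, each a list of 7 numbers: the turn, a rotation vector about the tool's x, y, z as a fraction of full scale, then the shift along the tool's x, y, z as a fraction of full scale, then the closure, from 0 (fully open) to 1 (shut). In form: [[rx, ry, rz, dx, dy, dz, fingers], ...]. A call has 1 to 8 rows; each row shifts and turns the commanded pose from where the row before left it, along the tool's axes as they then stand; what a row does not reach is not made up. Full scale, the value 1, is 2.5 cm for a shift and pi rad for a turn. A row lasts 1/12 s, in which the tool goes at most 41.7 mm and 7.16 degrees, less where a joint would pass 70% of its speed; a pose out of reach is approached as far as the arm can. A call with a number of a shift or a turn outside -1 to 1 is refused whole. A call with a gripper value outside its range is refused whole. The fingers move at their own pace and stop on an object; FORCE is the grip in N (left out, the last holds). Time passes only in rows, so rows that do not move let the fingers close. It gives the time, the measured TCP pose, the force, the opening and the grip force at its end, in the units of the state.
- r.sense(): the state, without advancing time (a new reading comes with each control period).
- grab_frame(name): name is "scene" or "top" or "wrist"; returns a dict with "pixels" (420x560x3 uint8, red, green, blue), "z_map" (420x560 float32, mm along the optical axis (not along the pixel's ray), 0 where there is no reading), "vertical_fov" (degrees; the focal length in pixels is half the picture's height over the tangent of half this angle, whatever the lens; pixels are square), "cx", "cy" (the principal point, pixels), "cam_to_world" (4x4, takes a point from camera to world coordinates). Camera axes: x right, y down, z forward; pixel columns grow to the right and rows downward; lengths in mm; the calibration is good to about 2 mm. The wrist camera is an equidistant fisheye: a pixel r from the principal point sees the ray r / f radians off the axis. A picture is of the moment at which its call begins.
- r.sign_off(): hands the job in; it is judged then, once.
The state is a dict: "clock": time; "qpos": joint angles; "qvel": joint speeds; "joint_efforts": joint torques, N m; "eef_pos": TCP position; "tcp_rot": TCP orientation; "contact_force": force on the tool from outside, world axes, zero at the start; "wrist_torque": the same for the moment, N m; "opening": opening from 0.0 (shut) to 1.0 (fully open); "grasp_force": force on a finger pad.
Only numpy, scipy, OpenCV 4.12 (cv2) and the standard library are available. Lean on these libraries where they do the work, as an engineer would, in place of code of your own. Each camera call takes 0.05 s, during which the arm holds its last target. There are 200 camera calls.

## Task

Put the slicer plates that are in the storage block, and the teaspoon, into the steriliser: press the far end of each plate so that its near end tips up, lift it out and lay it in the pulled-out tray, everything flat on the tray floor and nothing on top of anything else. Press the emptied rockers in the block back down level, and push the tray in until it clicks home. Do not knock over or shove the jam jar or the white-lidded spice jar.

Things in the scene. Friction and masses are not known exactly. Their poses are not given: they have to be found in the camera images.
- plate_slice_centre (a point): Slicer plate, steel face with one slanting slot in a grey frame: a flat slab 116 x 40 x 6 mm, 60 g. Point: its centre (3 mm above its underside). Axes: x along its length, y across its width, z up out of its face. In its well its +x end is to be pressed (last 20 mm); the raised other end is gripped across the width, within 28 mm of that end. May be absent.
- plate_grate_centre (a point): Slicer plate, steel face with rows of round dots in a grey frame: a flat slab 116 x 40 x 6 mm, 60 g. Point: its centre (3 mm above its underside). Axes: x along its length, y across its width, z up out of its face. In its well its +x end is to be pressed (last 20 mm); the raised other end is gripped across the width, within 28 mm of that end. May be absent.
- plate_shred_centre (a point): Slicer plate, steel face with six cross slots in a grey frame: a flat slab 116 x 40 x 6 mm, 60 g. Point: its centre (3 mm above its underside). Axes: x along its length, y across its width, z up out of its face. In its well its +x end is to be pressed (last 20 mm); the raised other end is gripped across the width, within 28 mm of that end. May be absent.
- spoon_centre (a point): Metal teaspoon, 139 mm long, 30 mm wide at the bowl, 10 mm high, starting flat on the worktop. Point: its middle, 5 mm above its underside. x along its length (bowl at +x), y across. Gripped across its middle it is about 20 mm wide. 20 g.
- block: Wooden storage block fixed to the worktop, 246 mm wide, 40 mm high, x from -78 to +90 mm. Origin on the worktop at mid-width. Three wells, 46 mm wide, open at the +x (far) end, at y = -76, 0, +76 mm. A plate in a well is centred at x = 0, 3 mm clear of the wood all round, its face flush with the block's top, so it cannot be gripped; a rocker lies under it.
- rocker0 (a joint): Tilt (rad) of the stiff grey rocker, 34 mm wide, in the well at y = -76 mm: 0 level, 0.45 fully tipped; it stays where it is left. Pivot at block x = +16 mm. Pressing the plate's far end 17 mm down (2 to 4 N) raises the near end 30 mm. The bare rocker reaches from x = -28 to +62 mm, its top 34 mm above the worktop when level: press its raised near end to level it.
- rocker1 (a joint): Tilt (rad) of the stiff grey rocker, 34 mm wide, in the well at y = 0: 0 level, 0.45 fully tipped; it stays where it is left. Pivot at block x = +16 mm. Pressing the plate's far end 17 mm down (2 to 4 N) raises the near end 30 mm. The bare rocker reaches from x = -28 to +62 mm, its top 34 mm above the worktop when level: press its raised near end to level it.
- rocker2 (a joint): Tilt (rad) of the stiff grey rocker, 34 mm wide, in the well at y = +76 mm: 0 level, 0.45 fully tipped; it stays where it is left. Pivot at block x = +16 mm. Pressing the plate's far end 17 mm down (2 to 4 N) raises the near end 30 mm. The bare rocker reaches from x = -28 to +62 mm, its top 34 mm above the worktop when level: press its raised near end to level it.
- tray (a joint): How far the steriliser's tray is pulled out, m: 0 = fully home and clicked, 0.152 = its end stop. Slides with about 1 N; from 0.017 to 0.008 a sprung roller resists with about 4 to 6 N, then it snaps in and draws the tray to 0 and holds it.
- tray_floor (a point): Centre of the top of the tray's steel floor, 26 mm above the worktop; moves with the tray. Floor 154 (x) by 290 mm (y); x points into the steriliser, z up. Side walls rise 8 mm above it, back wall 12, front lip 20. The fixed white housing (160 mm deep, 316 wide, 94 high, open in front) begins at x = tray joint value - 0.073 m from this point; its roof is 59 mm above the tray floor.
- tray_front (a point): Middle of the tray's front lip, on its outer face (304 mm wide, from 10 to 46 mm above the worktop), at the lip's top edge. x points into the steriliser: push here along +x.
- jam_jar: Bystander: jam jar, 66 mm wide, 100 mm high. Origin at the middle of its underside.
- spice_jar: Bystander: spice jar with a white lid, standing beside the steriliser, 44 mm wide, 109 mm high. Origin at the middle of its underside.

How it is judged (in metres and radians):
On the way, in this order (a step that is already met when the one before it is completed fails the run):
1. every plate that is there and the teaspoon lie flat on the floor of the pulled-out tray (x of plate_slice_centre in the frame of tray_floor between -0.075 and 0.075 m and y of plate_slice_centre in the frame of tray_floor between -0.145 and 0.145 m and z of plate_slice_centre in the frame of tray_floor between -0.004 and 0.008 m and x of plate_grate_centre in the frame of tray_floor between -0.075 and 0.075 m and y of plate_grate_centre in the frame of tray_floor between -0.145 and 0.145 m and z of plate_grate_centre in the frame of tray_floor between -0.004 and 0.008 m and x of plate_shred_centre in the frame of tray_floor between -0.075 and 0.075 m and y of plate_shred_centre in the frame of tray_floor between -0.145 and 0.145 m and z of plate_shred_centre in the frame of tray_floor between -0.004 and 0.008 m and x of spoon_centre in the frame of tray_floor between -0.075 and 0.075 m and y of spoon_centre in the frame of tray_floor between -0.145 and 0.145 m and z of spoon_centre in the frame of tray_floor between -0.004 and 0.011 m and linear speed of each of plate_slice, plate_grate, plate_shred, spoon below 0.03 m/s and value of joint tray above 0.03 m), for 0.2 s.
2. the tray is pushed home past its detent (value of joint tray below 0.004 m), for 0.2 s.
At the end, for the whole second after the job is handed in: The tray is clicked home (joint below 4 mm); every plate that is there and the teaspoon lie in it at rest, flat on its floor and on nothing else (plate centre under 8 mm, spoon centre under 11 mm above the floor); every rocker in the block is level (under 0.2 rad) (x of plate_slice_centre in the frame of tray_floor between -0.075 and 0.075 m and y of plate_slice_centre in the frame of tray_floor between -0.145 and 0.145 m and z of plate_slice_centre in the frame of tray_floor between -0.004 and 0.008 m and x of plate_grate_centre in the frame of tray_floor between -0.075 and 0.075 m and y of plate_grate_centre in the frame of tray_floor between -0.145 and 0.145 m and z of plate_grate_centre in the frame of tray_floor between -0.004 and 0.008 m and x of plate_shred_centre in the frame of tray_floor between -0.075 and 0.075 m and y of plate_shred_centre in the frame of tray_floor between -0.145 and 0.145 m and z of plate_shred_centre in the frame of tray_floor between -0.004 and 0.008 m and x of spoon_centre in the frame of tray_floor between -0.075 and 0.075 m and y of spoon_centre in the frame of tray_floor between -0.145 and 0.145 m and z of spoon_centre in the frame of tray_floor between -0.004 and 0.011 m and linear speed of each of plate_slice, plate_grate, plate_shred, spoon below 0.03 m/s and value of joint each of rocker0, rocker1, rocker2 below 0.2 rad and value of joint tray below 0.004 m); the robot touches nothing.
It fails at once if the jam jar is shoved more than 4 cm or knocked over (distance of jam_jar from where it was at the start of the episode above 0.04 m or angle between jam_jar's own z axis and vertical above 0.5 rad).
It fails at once if the spice jar is shoved more than 4 cm or knocked over (distance of spice_jar from where it was at the start of the episode above 0.04 m or angle between spice_jar's own z axis and vertical above 0.5 rad).
Of plate_slice, plate_grate, plate_shred only 2 to 3 are there at a start; the rules pass over those that are not, and their reading is None.
At some moment in a run one of spoon may be knocked a few centimetres aside while the robot is not near it.
It also fails if it takes over 210 s, if anything falls off the work surface, if the arm or the gripper's body presses on something with over 40 N, if the wrist force passes 120 N, or if a joint passes its speed limit or range.

## Working session

There is one attempt and no reset: what is moved stays moved. The work goes in short steps, Python scripts to look and compute and a shell command to move; the robot and the scene stay as the last step left them, time stands still between calls to the robot, and variables do not carry over. Pictures are saved under pics/ and viewed, at most 14 in all, crops included, and the job is handed in when it is done.

```bash
ls; mkdir -p pics
cat > h.py <<'E'
import numpy as np, cv2
from rig import r, grab_frame
def snap(n,f):
    d=grab_frame(n); cv2.imwrite('pics/'+f+'.png',d['pixels'][:,:,::-1]); np.savez('pics/'+f+'.npz',**d); return d
def load(f): return dict(np.load('pics/'+f+'.npz'))
def ray(d,u,v):
    f=210/np.tan(np.radians(float(d['vertical_fov']))/2)
    return np.array([(u-d['cx'])/f,(v-d['cy'])/f,1.])
def world(d,u,v,z=None):
    T=d['cam_to_world']; R=ray(d,u,v)
    if z is None: return (T@np.r_[R*d['z_map'][int(v),int(u)],1])[:3]
    w=T[:3,:3]@R; o=T[:3,3]; return o+w*(z-o[2])/w[2]
E
python3 - <<'E'
from h import *
for n in('scene','top'):
    d=snap(n,n+'0'); print(n,d['vertical_fov'],d['cx'],d['cy'],np.round(d['cam_to_world'],2).tolist())
print(r.sense())
E
```

```text
pics
scene 44.7097900627002 278.67055946991786 200.66604950349165 [[-0.75, -0.31, 0.58, -125.73], [-0.66, 0.34, -0.67, 844.72], [0.01, -0.89, -0.46, 626.94], [0.0, 0.0, 0.0, 1.0]]
top 54.750283096964665 280.98698986461875 211.63208928626014 [[0.0, -0.99, 0.11, 454.03], [-1.0, -0.0, -0.02, 51.84], [0.02, -0.11, -0.99, 1037.47], [0.0, 0.0, 0.0, 1.0]]
{'clock': 0.1, 'qpos': array([-1.32338655e+00,  3.53640879e-01,  1.63412441e+00,  5.11310810e-06,
        1.15520078e+00, -2.39065042e-03]), 'qvel': array([ 1.29152791e-03, -1.53164152e-03, -2.43800935e-03, -4.34398181e-05,
        1.87692834e-04,  1.14440571e-03]), 'joint_efforts': array([-8.50827073e-04, -6.06354260e+01, -3.42818677e+01, -1.00204418e-04,
        3.90097441e-03,  2.19024082e-05]), 'eef_pos': array([ 154.40598593, -605.17271554,  252.57036255]), 'tcp_rot': array([-3.14021925e+00, -7.95835594e-06,  2.49798354e-01]), 'contact_force': array([ 0.57431775, -0.11934276, -0.46135467]), 'wrist_torque': array([ 0.03232124, -0.0196586 , -0.00055893]), 'grasp_force': 0.0, 'opening': 0.9983164173889351}
```

View pics/top0.png

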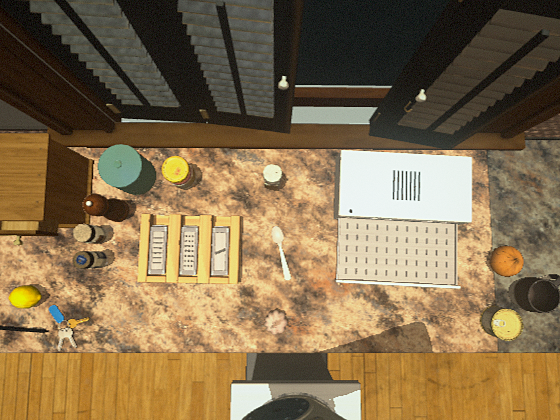

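View pics/scene0.png

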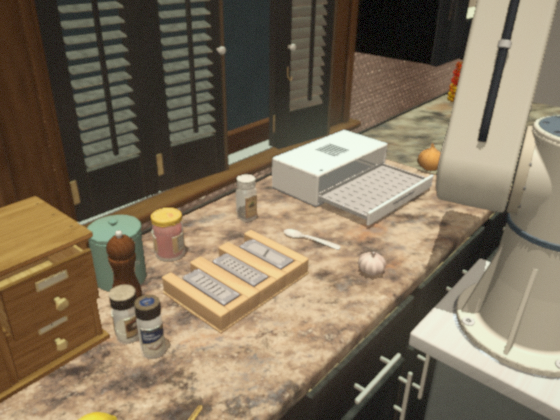

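The top view shows three plates: shred at about (158,250), grate at (190,250) and slice at (221,250). The spoon is near (282,253), the tray spans u 337–459 and v 218–286, the jam jar is at (177,168) and the spice jar at (272,175).

Run:
```python
from h import *
d=load('top0'); 
def P(l,u,v,z): print(l,np.round(world(d,u,v,z),1), np.round(world(d,u,v),1))
for l,u,v,z in [('blockFL',140,213,40),('FR',241,216,40),('NR',240,284,40),('NL',137,284,40),('trayNL',336,283,46),('trayNR',460,287,46),('trayfarL',338,218,34),('farR',457,222,34),('hous',341,210,94),('housR',470,221,94),('jam',175,165,100),('spice',272,171,109)]: P(l,u,v,z)
hsv=cv2.cvtColor(d['pixels'],cv2.COLOR_RGB2HSV)
# plates: low saturation inside block
m=np.zeros((420,560),np.uint8); m[212:288,136:244]=(hsv[212:288,136:244,1]<75)*255
m=cv2.morphologyEx(m,cv2.MORPH_CLOSE,np.ones((5,5)))
for c in cv2.findContours(m,0,2)[0]:
    if cv2.contourArea(c)>200:
        b=cv2.boxPoints(cv2.minAreaRect(c)); w=[world(d,*p,40)[:2].round(1).tolist() for p in b]; print('plate',cv2.contourArea(c),np.mean(w,0),w)
# wood
h=hsv[205:292,130:250]; m=((h[...,0]>15)&(h[...,0]<28)&(h[...,1]>110)&(h[...,2]>150)).astype(np.uint8)*255
M=np.zeros((420,560),np.uint8); M[205:292,130:250]=m; M=cv2.morphologyEx(M,cv2.MORPH_OPEN,np.ones((3,3)))
pts=cv2.findNonZero(M); rc=cv2.minAreaRect(pts); b=cv2.boxPoints(rc);print('wood',rc,[world(d,*p,40)[:2].round(1).tolist() for p in b])
# spoon
s=np.zeros((420,560),np.uint8); sub=hsv[220:285,266:300]; s[220:285,266:300]=((sub[...,1]<70)&(sub[...,2]>150))*255
cs=max(cv2.findContours(s,0,2)[0],key=cv2.contourArea); rc=cv2.minAreaRect(cs); b=cv2.boxPoints(rc); print('spoon',rc,[world(d,*p,5)[:2].round(1).tolist() for p in b])
cv2.imwrite('pics/crop1.png',cv2.resize(d['pixels'][200:300,130:300,::-1],None,fx=4.5,fy=4.5,interpolation=cv2.INTER_CUBIC))
```

```text
blockFL [563.5 383.4  40. ] [567.9 396.9  -0.6]
FR [557.  135.1  40. ] [561.  138.3   1.2]
NR [391.4 135.3  40. ] [388.9 138.6   1. ]
NL [391.1 383.5  40. ] [388.5 397.2  -1.1]
trayNL [394.3 -96.9  46. ] [ 391.8 -103.2    3.6]
trayNR [ 385.1 -398.3   46. ] [ 381.8 -419.6   -0.9]
trayfarL [ 553.4 -105.8   34. ] [ 553.4 -105.7   34.5]
farR [ 544.4 -403.9   34. ] [ 544.1 -402.2   37.8]
hous [ 566.4 -103.7   94. ] [ 566.5 -103.8   93.4]
housR [ 541.5 -407.6   94. ] [ 541.6 -408.1   93.1]
jam [670.6 286.4 100. ] [671.5 287.4  96.1]
spice [655.5  58.6 109. ] [656.3  58.6 105.6]
plate 756.5 [473.65 186.45] [[532.0, 208.4], [532.1, 166.7], [415.3, 164.8], [415.2, 205.9]]
plate 770.0 [474.    262.475] [[415.1, 283.9], [534.5, 282.5], [532.9, 240.8], [413.5, 242.7]]
plate 767.0 [474.5 338.1] [[415.2, 359.8], [536.0, 357.8], [533.8, 316.1], [413.0, 318.7]]
wood ((190.0, 244.5), (77.0, 118.0), 90.0) [[580.8, 406.2], [581.9, 115.6], [393.8, 113.6], [393.5, 398.0]]
spoon ((280.4040832519531, 252.7969207763672), (54.666603088378906, 10.380023956298828), 79.4608154296875) [[533.0, 63.0], [537.9, 37.0], [402.4, 11.6], [397.6, 37.2]]
```

View pics/crop1.png

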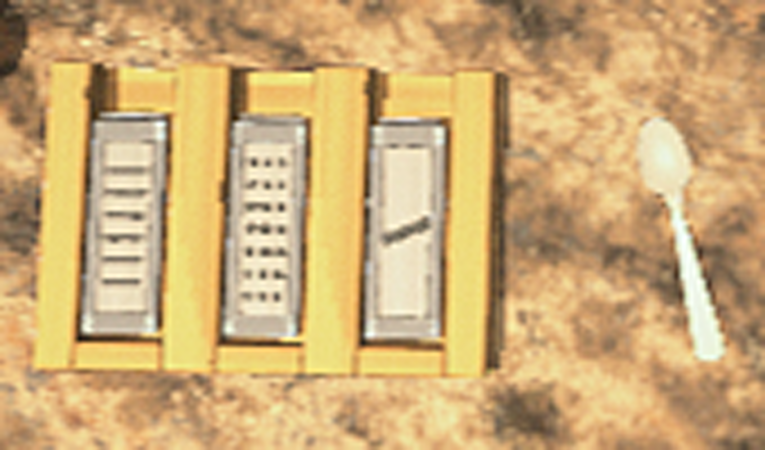

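The crop confirms the order shred, grate, slice, with the near wall at the bottom. The spoon's bowl points away, and its yaw is about 0.19. I'll go to the slice plate's far end with the fingers shut and the yaw turned to about 0.

```bash
python3 -m inch '[[0,0,0.028,0.9,-1,0,1],[0,0,0.028,0.9,-1,0,1],[0,0,0.028,0.9,-1,0,1],[0,0,0,0.9,-1,0,1],[0,0,0,0.9,-1,0,1],[0,0,0,0.9,-1,0,1],[0,0,0,0.9,-1,0,1],[0,0,0,0.9,-1,0,1]]' 40; python3 -m inch '[[0,0,0,0.9,-1,0,1],[0,0,0,0.9,-1,0,1],[0,0,0,0.9,-1,0,1],[0,0,0,0.9,-1,0,1],[0,0,0,0.9,-1,0,1],[0,0,0,0,-1,0,1],[0,0,0,0,-1,0,1],[0,0,0,0,-1,0,1]]'; python3 -m inch '[[0,0,0,0,-1,0,1],[0,0,0,0,-1,0,1],[0,0,0,0,-1,0,1],[0,0,0,0,-1,0,1],[0,0,0,0,-1,0,1],[0,0,0,0,-1,0,1],[0,0,0,0,-1,0,1],[0,0,0,0,-1,0,1]]'
```

```text
clock: 0.77
eef_pos: [323.8, -396.0, 253.1]
tcp_rot: [-3.141, 0.0, -0.014]
contact_force: [0.3, -0.2, -0.4]
opening: 0.001
grasp_force: 0.0
clock: 1.43
eef_pos: [438.4, -197.7, 252.9]
tcp_rot: [-3.141, 0.001, -0.014]
contact_force: [0.4, -0.9, 0.5]
opening: 0.0
grasp_force: 0.0
clock: 2.1
eef_pos: [440.9, 2.0, 253.1]
tcp_rot: [-3.142, 0.0, -0.014]
contact_force: [0.7, 0.2, -0.7]
opening: 0.003
grasp_force: 0.0
```

```bash
python3 -m inch '[[0,0,0,0.43,-0.92,0,1],[0,0,0,0.43,-0.92,0,1],[0,0,0,0.43,-0.92,0,1],[0,0,0,0.43,-0.92,0,1],[0,0,0,0.43,-0.92,0,1],[0,0,0,0.43,-0.92,0,1],[0,0,0,0.43,-0.92,0,1],[0,0,0,0.43,-0.92,0,1]]'
python3 - <<'E'
from h import *
d=snap('wrist','w1'); print(d['vertical_fov'],d['cx'],d['cy'],np.round(d['cam_to_world'],3).tolist()); print(r.sense()['eef_pos'])
E
```

```text
clock: 2.77
eef_pos: [530.0, 184.8, 252.9]
tcp_rot: [3.141, 0.001, -0.014]
contact_force: [0.4, 0.1, -0.3]
opening: -0.001
grasp_force: 0.0
65.70646984690485 286.6874003039273 211.38470982800612 [[-0.015, -0.949, -0.315, 611.771], [-1.0, 0.014, 0.004, 184.05], [0.001, 0.315, -0.949, 373.553], [0.0, 0.0, 0.0, 1.0]]
[532.16551168 188.27432631 253.2004237 ]
```

View pics/w1.png

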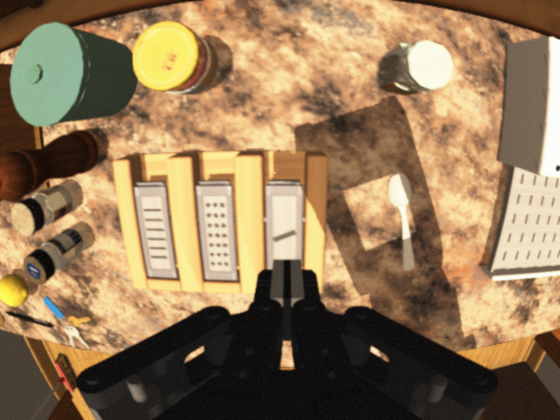

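The wrist view shows the far corners of the plates: slice (268,183)/(301,183), grate (198,182)/(232,182), shred (136,184)/(166,183). The spoon runs from (398,176) to (408,268), and the tray's near left corner is at (491,274).

```bash
cat >> h.py <<'E'
def fish(d,u,v,z):
    f=210/np.tan(np.radians(float(d['vertical_fov']))/2)
    a=np.array([u-d['cx'],v-d['cy']]); t=np.hypot(*a); R=np.r_[a/t*np.sin(t/f),np.cos(t/f)]
    T=d['cam_to_world']; w=T[:3,:3]@R; o=T[:3,3]; return o+w*(z-o[2])/w[2]
E
python3 - <<'E'
from h import *
d=load('w1')
for l,u,v,z in [('slFL',268,183,40),('slFR',301,183,40),('grFL',198,182,40),('grFR',232,182,40),('shFL',136,184,40),('shFR',166,183,40),('grN',205,281,40),('grNR',239,281,40),('sp',398,176,5),('sp',408,268,5),('tray',491,274,46)]: print(l,fish(d,u,v,z).round(1))
E
```

```text
slFL [532.9 204.7  40. ]
slFR [532.4 170.   40. ]
grFL [535.9 280.6  40. ]
grFR [534.8 243.1  40. ]
shFL [536.4 355.9  40. ]
shFR [536.  318.1  40. ]
grN [413.8 285.7  40. ]
grNR [414.5 243.6  40. ]
sp [532.3  51.1   5. ]
sp [406.5  23.2   5. ]
tray [410.1 -88.5  46. ]
```

```bash
python3 -m inch '[[0,0,0,-0.25,0,1,1],[0,0,0,0,0,1,1],[0,0,0,0,0,1,1],[0,0,0,0,0,1,1],[0,0,0,0,0,1,1],[0,0,0,0,0,1,1],[0,0,0,0,0,0.8,1],[0,0,0,0,0,0.4,1]]'; python3 -m inch '[[0,0,0,0,0,0.16,1],[0,0,0,0,0,0.16,1],[0,0,0,0,0,0.16,1],[0,0,0,0,0,0,1]]';python3 -m inch '[[0,0,0,0,0,0.1,1],[0,0,0,0,0,0.1,1],[0,0,0,0,0,0,1]]'
```

```text
clock: 3.48
eef_pos: [521.9, 183.0, 70.6]
tcp_rot: [3.14, 0.004, -0.014]
contact_force: [-0.0, -0.5, 0.6]
opening: -0.001
grasp_force: 0.0
clock: 3.82
eef_pos: [524.3, 183.9, 61.8]
tcp_rot: [-3.141, -0.001, -0.014]
contact_force: [0.3, 0.8, -0.2]
opening: -0.0
grasp_force: 0.0
clock: 4.07
eef_pos: [524.0, 183.8, 56.7]
tcp_rot: [-3.141, -0.001, -0.014]
contact_force: [0.1, -0.7, 0.9]
opening: -0.0
grasp_force: 0.0
```

```bash
python3 -m inch '[[0,0,0,0,0,0.1,1],[0,0,0,0,0,0.1,1],[0,0,0,0,0,0,1]]' | grep -E "eef|contact";python3 -m inch '[[0,0,0,0,0,0.1,1],[0,0,0,0,0,0.04,1],[0,0,0,0,0,0,1]]'| grep -E "eef|contact"
python3 - <<'E'
from h import *
snap('wrist','w2'); d=snap('scene','s2')
cv2.imwrite('pics/s2c.png',cv2.resize(d['pixels'][180:340,140:340,::-1],None,fx=3.5,fy=3.5))
E
```

```text
eef_pos: [523.5, 183.7, 51.1]
contact_force: [0.3, 0.3, -0.4]
eef_pos: [524.2, 183.9, 48.6]
contact_force: [-2.2, -1.3, 11.4]
```

View pics/s2c.png

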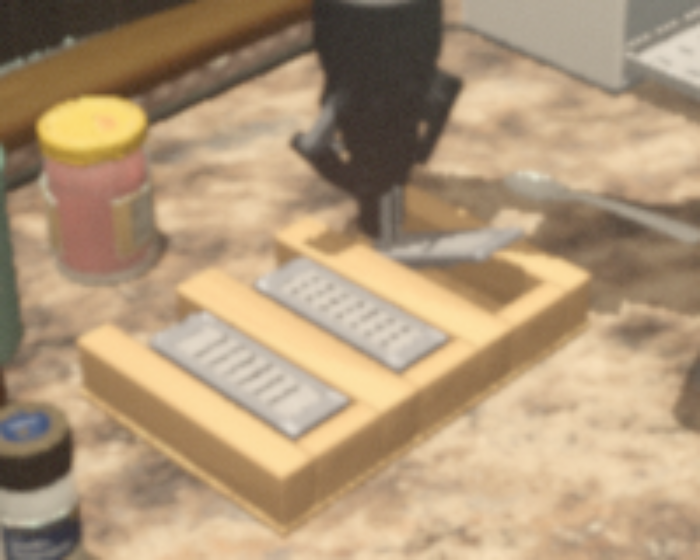

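The crop shows the slice plate tipped, with its near end up, and the other plates still flush. Next I'll retreat, open the fingers and tilt the tool by 0.45.

```bash
python3 -m inch '[[0,0,0,0,0,-1,1],[0,0,0,0,0,-1,0.3],[0,0,0,0,0,-1,0.3],[0,0,0,-0.75,-0.04,-0.2,0.3],[0,0,0,-0.75,-0.04,0,0.3],[0,0,0,-0.75,-0.04,0,0.3]]'|grep eef; python3 -m inch '[[0,-0.036,0,0,0,0,0.3],[0,-0.036,0,0,0,0,0.3],[0,-0.036,0,0,0,0,0.3],[0,-0.036,0,0,0,0,0.3],[0,0,0,0,0,0,0.3]]'
python3 - <<'E'
from h import *
d=snap('wrist','w3')
E
```

```text
eef_pos: [467.1, 187.5, 128.3]
clock: 5.58
eef_pos: [468.9, 187.3, 126.0]
tcp_rot: [3.141, 0.459, -0.015]
contact_force: [-0.8, -0.3, 0.4]
opening: 0.701
grasp_force: 0.0
```

View pics/w3.png

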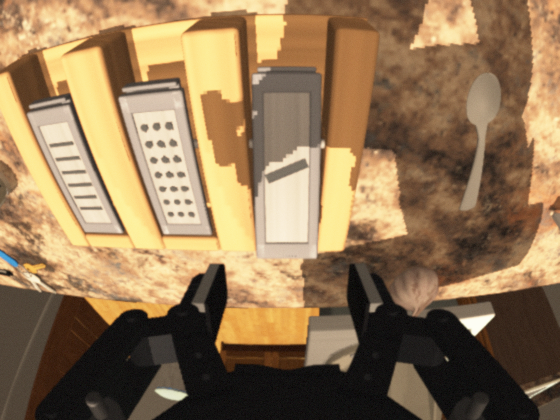

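The wrist view shows the tipped slice plate centred between the fingers at u=287, with its near corners at (257,257) and (317,257) and its far edge at v≈70. I'll check its 3D pose by depth.

```bash
cat >> h.py <<'E'
def fishd(d,u,v):
    f=210/np.tan(np.radians(float(d['vertical_fov']))/2)
    a=np.array([u-d['cx'],v-d['cy']]); t=np.hypot(*a); R=np.r_[a/t*np.sin(t/f),np.cos(t/f)]
    return (d['cam_to_world']@np.r_[R/R[2]*d['z_map'][int(v),int(u)],1])[:3]
E
python3 - <<'E'
from h import *
d=load('w3')
for u,v in [(287,253),(287,256),(287,200),(287,120),(287,76),(262,254),(313,254),(256,120),(318,120)]: print(u,v,fishd(d,u,v).round(1))
E
```

```text
287 253 [431.  188.1  69.5]
287 256 [429.5 188.1  70.8]
287 200 [461.7 187.6  52.7]
287 120 [505.1 186.9  31.7]
287 76 [528.7 186.5  21.6]
262 254 [430.2 204.2  69.5]
313 254 [429.8 171.3  69.7]
256 120 [506.7 204.5  33.7]
318 120 [505.6 169.1  32.9]
```

```bash
python3 -m inch '[[0,0,0,0.02,0,0.8,0.3],[0,0,0,0.02,0,0.8,0.3],[0,0,0,0.02,0,0.5,0.3],[0,0,0,0,0,0.23,0.3],[0,0,0,0,0,0,0.3]]' 50; python3 -m inch '[[0,0,0,0,0,0,1],[0,0,0,0,0,0,1],[0,0,0,0,0,0,1],[0,0,0,0,0,0,1],[0,0,0,0,0,0,1]]'; python3 -m inch '[[0,0,0,0,0,-0.4,1],[0,0,0,0,0,-0.8,1],[0,0,0,0,0,-1,1],[0,0,0,0,0,-1,1],[0,0,0,0,0,-1,1],[0,0,0,0,0,-1,1]]'
```

```text
clock: 6.05
eef_pos: [441.7, 187.6, 74.2]
tcp_rot: [3.141, 0.452, -0.014]
contact_force: [0.5, -1.2, -0.2]
opening: 0.698
grasp_force: 0.0
clock: 6.47
eef_pos: [444.0, 188.0, 75.2]
tcp_rot: [-3.141, 0.451, -0.014]
contact_force: [0.8, 0.6, 2.0]
opening: 0.447
grasp_force: 50.3
clock: 6.97
eef_pos: [500.8, 186.8, 193.4]
tcp_rot: [3.141, 0.452, -0.014]
contact_force: [0.7, -1.0, -1.0]
opening: 0.447
grasp_force: 50.3
```

```bash
python3 -m inch '[[0,0.036,0,0,1,0,1],[0,0.036,0,0,1,0,1],[0,0.036,0,0,1,0,1],[0,0.036,0,0,1,0,1],[0,0,0,-0.5,1,-0.5,1],[0,0,0,-0.5,1,-0.5,1],[0,0,0,-0.5,1,-0.5,1],[0,0,0,-0.5,1,-0.5,1]]'|grep -E 'eef|rot'; python3 -m inch '[[0,0,0,0,1,0,1],[0,0,0,0,1,0,1],[0,0,0,0,1,0,1],[0,0,0,0,1,0,1],[0,0,0,0,1,0,1],[0,0,0,0,1,0,1],[0,0,0,0,1,0,1],[0,0,0,0,0,0,1]]'|grep -vE clock
python3 - <<'E'
from h import *
d=snap('wrist','w4')
E
```

```text
eef_pos: [446.4, -13.4, 242.9]
tcp_rot: [3.141, -0.0, -0.014]
eef_pos: [445.0, -190.7, 242.4]
tcp_rot: [3.14, -0.001, -0.016]
contact_force: [0.2, -0.4, -0.9]
opening: 0.447
grasp_force: 50.4
```

View pics/w4.png

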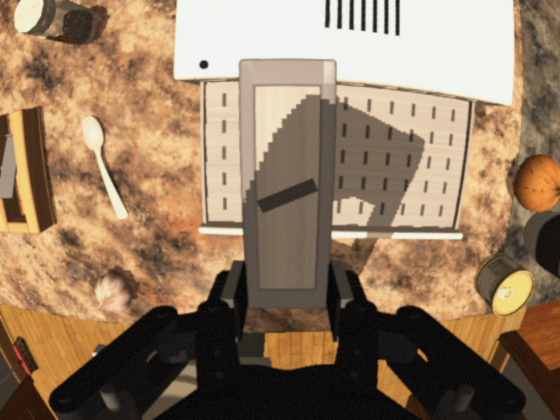

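The plate is held straight. The tray lip runs from (199,230) to (462,236), its side walls are at u≈203 (left) and 462–473 (right), and the housing roof edge runs from (176,78) to (511,104).

Run:
```python
from h import *
d=load('w4')
for l,u,v,z in [('lipL',199,230,46),('lipR',462,237,46),('wallFL',203,83,34),('wallFR',474,100,34),('wallNL',204,226,34),('wallNR',459,231,34),('houL',176,78,94),('houR',511,104,94),('plateFL',240,60,None),('sp1',90,117,5),('sp2',124,217,5),('spice',30,20,109)]: 
    print(l,fish(d,u,v,z).round(1) if z else '', fishd(d,u,v).round(1))
d=load('top0')
print(world(d,471,222,94),world(d,341,217,94),world(d,341,152,94))
print(fishd(load('w4'),288,280),fishd(load('w4'),288,75))
```

```text
lipL [402.5 -95.9  46. ] [402.  -95.5  44.7]
lipR [ 386.4 -396.4   46. ] [ 386.3 -396.5   45.8]
wallFL [ 555.9 -108.2   34. ] [ 556.  -107.9   32.7]
wallFR [ 544.8 -401.1   34. ] [ 544.5 -397.8   39.2]
wallNL [402.5 -98.6  34. ] [ 405.9 -101.1   43. ]
wallNR [ 389.2 -398.1   34. ] [ 391.1 -395.3   38.5]
houL [557.1 -99.8  94. ] [557.3 -99.4  92.7]
houR [ 542.8 -408.6   94. ] [ 542.9 -409.8   92.4]
plateFL  [ 547.1 -173.3  229.5]
sp1 [534.9  49.7   5. ] [534.9  48.1   7.3]
sp2 [404.5  17.1   5. ] [403.7  18.3   2.8]
spice [642.2  54.5 109. ] [642.7  55.5 108.1]
[ 539.14576869 -409.8532035    94.        ] [ 549.87403583 -103.46984245   94.        ] [ 705.84975021 -105.79094401   94.        ]
[ 447.71511184 -191.07897653  228.52671959] [ 540.05031456 -192.56005022  229.53485121]
```

```bash
python3 -m inch '[[0,0,0,-0.086,0.9,0,1],[0,0,0,-0.086,0.9,0,1],[0,0,0,-0.086,0.9,0,1],[0,0,0,-0.086,0.9,0,1],[0,0,0,-0.086,0.9,0,1],[0,0,0,-0.086,0.9,0,1],[0,0,0.0095,-0.086,0.9,0,1],[0,0,0,0,0,0.5,1]]'|grep -E 'eef|rot'; python3 -m inch '[[0,0,0,0,0,1,1],[0,0,0,0,0,1,1],[0,0,0,0,0,1,1],[0,0,0,0,0,1,1],[0,0,0,0,0,1,1],[0,0,0,0,0,1,1],[0,0,0,0,0,0.2,1],[0,0,0,0,0,0,1]]'|grep -vE clock
```

```text
eef_pos: [428.7, -347.8, 231.5]
tcp_rot: [3.138, -0.003, -0.047]
eef_pos: [426.8, -343.0, 73.0]
tcp_rot: [-3.139, 0.003, -0.043]
contact_force: [0.2, -0.3, -0.6]
opening: 0.447
grasp_force: 50.5
```

```bash
python3 -m inch '[[0,0,0,0,0.16,0.4,1],[0,0,0,0,0,0.4,1],[0,0,0,0,0,0.16,1],[0,0,0,0,0,0.08,1],[0,0,0,0,0,0,1]]'|grep -vE clock;python3 -m inch '[[0,0,0,0,0,0.04,1],[0,0,0,0,0,0,1]]'|grep -vE clock
```

```text
eef_pos: [427.3, -348.4, 48.0]
tcp_rot: [-3.141, 0.0, -0.044]
contact_force: [-0.6, -0.7, -1.1]
opening: 0.45
grasp_force: 50.6
eef_pos: [427.5, -348.6, 47.4]
tcp_rot: [3.141, -0.0, -0.044]
contact_force: [0.2, -0.4, -0.5]
opening: 0.448
grasp_force: 50.6
```

```bash
python3 -m inch '[[0,0,0,0,0,0.05,1],[0,0,0,0,0,0,1]]'|grep -E 'eef|contact';python3 -m inch '[[0,0,0,0,0,0.04,1],[0,0,0,0,0,0,1]]'|grep -E 'eef|contact'; python3 -m inch '[[0,0,0,0,0,0,0.46],[0,0,0,0,0,0,0.46],[0,0,0,0,0,0,0.46],[0,0,0,0,0,-0.3,0.46],[0,0,0,0,0,-1,0.46],[0,0,0,0,0,-1,1],[0,0,0,0,0,-1,1],[0,0,0,0,0,-1,1]]'
python3 - <<'E'
from h import *
d=snap('top','t5'); cv2.imwrite('pics/t5c.png',cv2.resize(d['pixels'][200:300,130:480,::-1],None,fx=2.2,fy=2.2))
E
```

```text
eef_pos: [428.0, -348.7, 46.9]
contact_force: [-0.4, 1.2, 6.3]
eef_pos: [428.6, -348.8, 46.8]
contact_force: [0.4, 6.2, 15.9]
clock: 11.27
eef_pos: [427.1, -348.4, 153.7]
tcp_rot: [-3.141, 0.0, -0.044]
contact_force: [1.1, -0.4, -0.5]
opening: 0.122
grasp_force: 0.0
```

View pics/t5c.png

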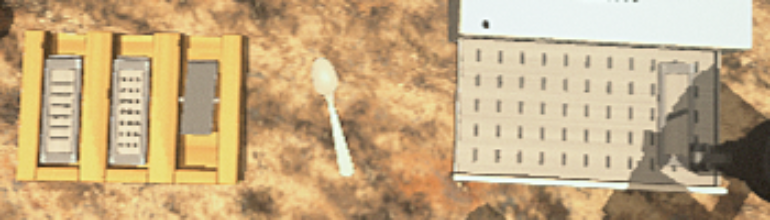

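The slice plate lies flat in the tray at right (crop about (675,110)). Its well now shows the tipped rocker. Next I'll level that rocker, then press the grate plate.

```bash
python3 -m inch '[[0,0,-0.0095,0.04,-0.5,-0.8,1],[0,0,0,0.04,-1,-0.8,1],[0,0,0,0.04,-1,0,1],[0,0,0,0.04,-1,0,1],[0,0,0,0.04,-1,0,1],[0,0,0,0.04,-1,0,1],[0,0,0,0.04,-1,0,1],[0,0,0,0.04,-1,0,1]]'|grep eef;python3 -m inch '[[0,0,0,0.04,-1,0,1],[0,0,0,0.04,-1,0,1],[0,0,0,0.04,-1,0,1],[0,0,0,0.04,-1,0,1],[0,0,0,0.04,-1,0,1],[0,0,0,0.04,-1,0,1],[0,0,0,0.04,-1,0,1],[0,0,0,0.04,-1,0,1]]'|grep eef;python3 -m inch '[[0,0,0,0.04,-1,0,1],[0,0,0,0.04,-1,0,1],[0,0,0,0.04,-1,0,1],[0,0,0,0.04,-1,0,1],[0,0,0,0.04,-0.9,0,1],[0,0,0,0.04,-0.9,0,1],[0,0,0,0,0,0.4,1],[0,0,0,0,0,0,1]]'
```

```text
eef_pos: [438.1, -160.0, 192.6]
eef_pos: [449.0, 39.9, 192.6]
clock: 13.32
eef_pos: [456.4, 184.0, 181.2]
tcp_rot: [3.141, 0.002, -0.012]
contact_force: [-1.0, -0.8, -0.0]
opening: 0.003
grasp_force: 0.0
```

```bash
python3 -m inch '[[0,0,0,-0.1,-0.12,1,1],[0,0,0,0,0,1,1],[0,0,0,0,0,1,1],[0,0,0,0,0,0.8,1],[0,0,0,0,0,0.4,1],[0,0,0,0,0,0.2,1],[0,0,0,0,0,0.2,1],[0,0,0,0,0,0,1]]'|grep -E 'eef|cont';python3 -m inch '[[0,0,0,0,0,0.15,1],[0,0,0,0,0,0.15,1],[0,0,0,0,0,0,1]]'|grep -E 'eef|cont'
```

```text
eef_pos: [454.8, 186.1, 67.2]
contact_force: [-0.3, -0.4, 0.9]
eef_pos: [455.0, 186.6, 60.0]
contact_force: [-0.1, -0.3, 0.2]
```

```bash
python3 -m inch '[[0,0,0,0,0,0.12,1],[0,0,0,0,0,0.06,1],[0,0,0,0,0,0,1]]'|grep -E 'eef|cont'; python3 -m inch '[[0,0,0,0,0,-1,1],[0,0,0,0,0,-1,1],[0,0,0,0.98,-1,0,1],[0,0,0,0.98,-1,0,1],[0,0,0,0.8,-1,0,1],[0,0,0,0,0,0.9,1],[0,0,0,0,0,0.6,1],[0,0,0,0,0,0,1]]'|grep -E 'eef|cont'
```

```text
eef_pos: [455.2, 186.8, 56.0]
contact_force: [-1.1, -0.5, 6.8]
eef_pos: [523.3, 260.3, 65.2]
contact_force: [-1.1, -0.9, -0.0]
```

```bash
python3 -m inch '[[0,0,0,0.04,-0.08,0.15,1],[0,0,0,0,0,0.15,1],[0,0,0,0,0,0.15,1],[0,0,0,0,0,0.1,1],[0,0,0,0,0,0.1,1],[0,0,0,0,0,0,1]]'|grep -E 'eef|cont'; python3 -m inch '[[0,0,0,0,0,0.05,1],[0,0,0,0,0,0,1]]'|grep -E 'eef|cont'
```

```text
eef_pos: [525.9, 262.6, 51.7]
contact_force: [0.0, 0.2, 0.3]
eef_pos: [525.4, 262.4, 50.2]
contact_force: [0.3, -0.1, -1.1]
```

```bash
python3 -m inch '[[0,0,0,0,0,0.06,1],[0,0,0,0,0,0,1]]'|grep -E 'eef|cont'; python3 -m inch '[[0,0,0,0,0,0.05,1],[0,0,0,0,0,0,1]]'|grep -E 'eef|cont'
```

```text
eef_pos: [525.7, 262.6, 48.9]
contact_force: [0.0, -0.2, 1.9]
eef_pos: [526.3, 262.8, 48.4]
contact_force: [-0.5, -0.6, 8.4]
```

```bash
python3 -m inch '[[0,0,0,0,0,-1,1],[0,0,0,0,0,-1,0.3],[0,0,0,0,0,-1,0.3],[0,0,0,-0.77,0,-0.2,0.3],[0,0,0,-0.77,0,0,0.3],[0,0,0,-0.77,0,0,0.3]]'|grep eef; python3 -m inch '[[0,-0.036,0,0,0,0,0.3],[0,-0.036,0,0,0,0,0.3],[0,-0.036,0,0,0,0,0.3],[0,-0.036,0,0,0,0,0.3],[0,0,0,0,0,0,0.3]]'
python3 - <<'E'
from h import *
d=snap('wrist','w6')
for u,v in [(287,253),(287,256),(287,259),(287,200),(287,120),(256,120),(318,120)]: print(u,v,fishd(d,u,v).round(1))
hsv=cv2.cvtColor(d['pixels'],cv2.COLOR_RGB2HSV); print([hsv[240,u].tolist() for u in range(246,330,4)])
E
```

```text
eef_pos: [467.8, 263.5, 128.3]
clock: 17.07
eef_pos: [469.7, 263.1, 126.0]
tcp_rot: [3.141, 0.458, -0.016]
contact_force: [-0.8, 0.2, 0.3]
opening: 0.696
grasp_force: 0.0
287 253 [430.1 263.9  68.1]
287 256 [429.5 263.9  70.1]
287 259 [334.9 265.3   1.2]
287 200 [462.7 263.4  53. ]
287 120 [505.5 262.7  31. ]
256 120 [506.8 280.5  32.6]
318 120 [506.5 244.9  33.1]
[[24, 112, 253], [22, 118, 252], [16, 135, 235], [15, 48, 213], [14, 48, 213], [17, 57, 230], [20, 46, 242], [20, 43, 245], [20, 44, 244], [19, 40, 246], [21, 47, 243], [21, 44, 243], [20, 49, 239], [18, 57, 234], [19, 50, 238], [18, 51, 234], [17, 51, 216], [15, 51, 210], [18, 131, 243], [25, 100, 253], [25, 102, 252]]
```

```bash
python3 -m inch '[[0,0,0,0.02,0,0.8,0.3],[0,0,0,0.02,0,0.8,0.3],[0,0,0,0.02,0,0.5,0.3],[0,0,0,0,0,0.23,0.3],[0,0,0,0,0,0,0.3]]' 50|grep eef; python3 -m inch '[[0,0,0,0,0,0,1],[0,0,0,0,0,0,1],[0,0,0,0,0,0,1],[0,0,0,0,0,0,1],[0,0,0,0,0,0,1]]'|grep -E 'eef|op|gr'; python3 -m inch '[[0,0,0,0,0,-0.4,1],[0,0,0,0,0,-0.8,1],[0,0,0,0,0,-1,1],[0,0,0,0,0,-1,1],[0,0,0,0,0,-1,1],[0,0,0,0,0,-1,1]]'|grep -E 'eef|op|gr'; python3 -m inch '[[0,0.036,0,0,1,0,1],[0,0.036,0,0,1,0,1],[0,0.036,0,0,1,0,1],[0,0.036,0,0,1,0,1],[0,0,0,-0.5,1,-0.2,1],[0,0,0,-0.5,1,-0.2,1],[0,0,0,-0.5,1,-0.2,1],[0,0,0,-0.5,1,-0.2,1]]'; python3 -m inch '[[0,0,0,0,1,0,1],[0,0,0,0,1,0,1],[0,0,0,0,1,0,1],[0,0,0,0,1,0,1],[0,0,0,0,1,0,1],[0,0,0,0,1,0,1],[0,0,0,0,1,0,1],[0,0,0,0,1,0,1]]'
```

```text
eef_pos: [442.6, 263.6, 74.1]
eef_pos: [444.8, 264.1, 75.2]
opening: 0.449
grasp_force: 50.3
eef_pos: [501.5, 262.7, 193.3]
opening: 0.447
grasp_force: 50.2
clock: 19.12
eef_pos: [447.3, 62.6, 212.4]
tcp_rot: [3.141, -0.0, -0.014]
contact_force: [0.9, -0.7, -0.4]
opening: 0.447
grasp_force: 50.3
clock: 19.78
eef_pos: [445.0, -137.8, 212.2]
tcp_rot: [3.141, -0.0, -0.015]
contact_force: [-0.3, -1.2, -0.9]
opening: 0.449
grasp_force: 50.3
```

```bash
python3 -m inch '[[0,0,0,-0.08,0.96,0,1],[0,0,0,-0.08,0.96,0,1],[0,0,0,-0.08,0.96,0,1],[0,0,0,-0.08,0.96,0,1],[0,0,0,-0.08,0.96,0,1],[0,0,0.0095,-0.08,0.96,0,1],[0,0,0,0,0,0.5,1],[0,0,0,0,0,1,1]]'|grep -E 'eef|rot'; python3 -m inch '[[0,0,0,0,0,1,1],[0,0,0,0,0,1,1],[0,0,0,0,0,1,1],[0,0,0,0,0,0.8,1],[0,0,0,0,0,0.2,1],[0,0,0,0,0,0,1]]'|grep -vE clock
```

```text
eef_pos: [432.7, -282.9, 176.6]
tcp_rot: [3.138, -0.005, -0.047]
eef_pos: [430.4, -279.7, 73.2]
tcp_rot: [-3.14, 0.003, -0.044]
contact_force: [0.1, -0.1, -0.6]
opening: 0.451
grasp_force: 50.4
```

```bash
python3 -m inch '[[0,0,0,0,0.05,0.4,1],[0,0,0,0,0,0.4,1],[0,0,0,0,0,0.16,1],[0,0,0,0,0,0.09,1],[0,0,0,0,0,0,1]]'|grep -E 'eef|cont';python3 -m inch '[[0,0,0,0,0,0.04,1],[0,0,0,0,0,0,1]]'|grep -E 'eef|cont'
```

```text
eef_pos: [431.0, -281.3, 47.6]
contact_force: [0.8, 0.2, -0.5]
eef_pos: [431.3, -281.4, 47.0]
contact_force: [-0.0, 0.5, -1.4]
```

```bash
python3 -m inch '[[0,0,0,0,0,0.03,1],[0,0,0,0,0,0,0.46],[0,0,0,0,0,0,0.46],[0,0,0,0,0,0,0.46],[0,0,0,0,0,-0.3,0.46],[0,0,0,0,0,-1,0.46],[0,0,0,0,0,-1,1],[0,0,0,0,0,-1,1]]'|grep -E 'eef|cont';python3 -m inch '[[0,0,0,0,0,-1,1],[0,0,-0.0095,0.03,-1,-0.8,1],[0,0,0,0.03,-1,0,1],[0,0,0,0.03,-1,0,1],[0,0,0,0.03,-1,0,1],[0,0,0,0.03,-1,0,1],[0,0,0,0.03,-1,0,1],[0,0,0,0.03,-1,0,1]]'|grep eef;python3 -m inch '[[0,0,0,0.03,-1,0,1],[0,0,0,0.03,-1,0,1],[0,0,0,0.03,-1,0,1],[0,0,0,0.03,-1,0,1],[0,0,0,0.03,-1,0,1],[0,0,0,0.03,-1,0,1],[0,0,0,0.03,-1,0,1],[0,0,0,0.03,-1,0,1]]'|grep eef;python3 -m inch '[[0,0,0,0.03,-1,0,1],[0,0,0,0.03,-1,0,1],[0,0,0,0.03,-1,0,1],[0,0,0,0.03,-1,0,1],[0,0,0,0.03,-1,0,1],[0,0,0,0.03,-1,0,1],[0,0,0,0.03,-0.8,0,1],[0,0,0,0,0,0.2,1]]'|grep eef
```

```text
eef_pos: [430.8, -281.1, 129.7]
contact_force: [0.5, -0.5, -0.1]
eef_pos: [439.4, -105.3, 174.1]
eef_pos: [448.2, 94.7, 174.1]
eef_pos: [457.1, 266.8, 169.9]
```

Run:
```python
from h import *
print(r.sense()['eef_pos'])
d=snap('top','t6'); cv2.imwrite('pics/t6c.png',cv2.resize(d['pixels'][200:300,130:480,::-1],None,fx=2.2,fy=2.2))
```

```text
[457.06575153 266.81412832 169.89798532]
```

View pics/t6c.png

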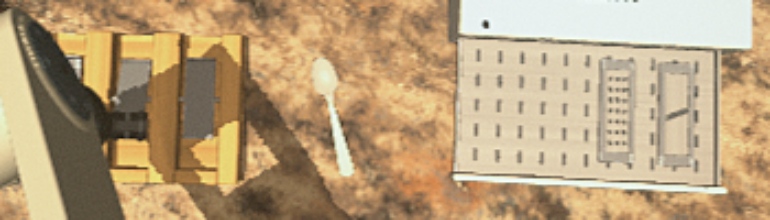

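Both plates lie apart in the tray at crop (617,110) and (676,113), and the spoon hasn't moved. Now I'll level rocker1.

```bash
python3 -m inch '[[0,0,0,-0.08,0.16,1,1],[0,0,0,0,0,1,1],[0,0,0,0,0,1,1],[0,0,0,0,0,0.6,1],[0,0,0,0,0,0.3,1],[0,0,0,0,0,0.2,1],[0,0,0,0,0,0.2,1],[0,0,0,0,0,0,1]]'|grep -E 'eef|cont';python3 -m inch '[[0,0,0,0,0,0.1,1],[0,0,0,0,0,0.1,1],[0,0,0,0,0,0,1]]'|grep -E 'eef|cont'
```

```text
eef_pos: [453.9, 258.8, 60.7]
contact_force: [-1.6, 0.8, -0.2]
eef_pos: [454.3, 259.4, 56.2]
contact_force: [-0.5, -0.4, 0.0]
```

```bash
python3 -m inch '[[0,0,0,0,0,0.06,1],[0,0,0,0,0,0,1]]'|grep -E 'eef|cont'; python3 -m inch '[[0,0,0,0,0,-1,1],[0,0,0,0,0,-1,1],[0,0,0,0.98,-1,0,1],[0,0,0,0.98,-1,0,1],[0,0,0,0.8,-1,0,1],[0,0,0,0,-0.1,0.9,1],[0,0,0,0,0,0.6,1],[0,0,0,0,0,0,1]]'|grep -E 'eef|cont'; python3 -m inch '[[0,0,0,0.04,-0.05,0.15,1],[0,0,0,0,0,0.15,1],[0,0,0,0,0,0.15,1],[0,0,0,0,0,0.1,1],[0,0,0,0,0,0.1,1],[0,0,0,0,0,0,1]]'|grep -E 'eef|cont'; python3 -m inch '[[0,0,0,0,0,0.06,1],[0,0,0,0,0,0,1]]'|grep -E 'eef|cont'
```

```text
eef_pos: [454.3, 259.6, 55.9]
contact_force: [-3.8, -2.1, 16.2]
eef_pos: [522.5, 335.3, 64.3]
contact_force: [-0.6, -1.7, -0.3]
eef_pos: [525.2, 337.1, 50.8]
contact_force: [0.6, -0.3, -0.5]
eef_pos: [525.0, 337.2, 49.7]
contact_force: [-0.2, -1.1, 4.4]
```

```bash
python3 -m inch '[[0,0,0,0,0,0.06,1],[0,0,0,0,0,0,1]]'|grep -E 'eef|cont'; python3 -m inch '[[0,0,0,0,0,-1,1],[0,0,0,0,0,-1,0.3],[0,0,0,0,0,-1,0.3],[0,0,0,-0.76,-0.01,-0.2,0.3],[0,0,0,-0.76,0,0,0.3],[0,0,0,-0.76,0,0,0.3]]'|grep eef; python3 -m inch '[[0,-0.036,0,0,0,0,0.3],[0,-0.036,0,0,0,0,0.3],[0,-0.036,0,0,0,0,0.3],[0,-0.036,0,0,0,0,0.3],[0,0,0,0,0,0,0.3]]'
python3 - <<'E'
from h import *
d=snap('wrist','w7')
for u,v in [(287,253),(287,256),(287,259),(287,200),(287,120),(256,120),(318,120)]: print(u,v,fishd(d,u,v).round(1))
E
```

```text
eef_pos: [525.5, 337.5, 49.2]
contact_force: [-1.5, -2.4, 13.1]
eef_pos: [467.5, 338.2, 128.5]
clock: 27.75
eef_pos: [469.4, 337.6, 126.1]
tcp_rot: [3.141, 0.459, -0.016]
contact_force: [-0.3, -0.1, 0.3]
opening: 0.697
grasp_force: 0.0
287 253 [431.  338.4  69.3]
287 256 [429.6 338.4  70.6]
287 259 [ 3.325e+02  3.398e+02 -1.000e-01]
287 200 [462.1 337.9  52.8]
287 120 [506.1 337.1  32.8]
256 120 [506.8 354.8  33.3]
318 120 [490.9 316.6   5.2]
```

```bash
python3 -m inch '[[0,0,0,0.02,-0.04,0.8,0.3],[0,0,0,0.02,0,0.8,0.3],[0,0,0,0.02,0,0.5,0.3],[0,0,0,0,0,0.23,0.3],[0,0,0,0,0,0,0.3]]' 50|grep eef; python3 -m inch '[[0,0,0,0,0,0,1],[0,0,0,0,0,0,1],[0,0,0,0,0,0,1],[0,0,0,0,0,0,1],[0,0,0,0,0,0,1]]'|grep -E 'eef|op|gr'; python3 -m inch '[[0,0,0,0,0,-0.4,1],[0,0,0,0,0,-0.8,1],[0,0,0,0,0,-1,1],[0,0,0,0,0,-1,1],[0,0,0,0,0,-1,1],[0,0,0,0,0,-1,1]]'|grep -E 'eef|op|gr'; python3 -m inch '[[0,0.036,0,0,1,0,1],[0,0.036,0,0,1,0,1],[0,0.036,0,0,1,0,1],[0,0.036,0,0,1,0,1],[0,0,0,-0.5,1,-0.2,1],[0,0,0,-0.5,1,-0.2,1],[0,0,0,-0.5,1,-0.2,1],[0,0,0,-0.5,1,-0.2,1]]'; python3 -m inch '[[0,0,0,0,1,0,1],[0,0,0,0,1,0,1],[0,0,0,0,1,0,1],[0,0,0,0,1,0,1],[0,0,0,0,1,0,1],[0,0,0,0,1,0,1],[0,0,0,0,1,0,1],[0,0,0,0,1,0,1]]'
```

```text
eef_pos: [442.5, 339.3, 74.2]
eef_pos: [444.7, 339.8, 75.3]
opening: 0.448
grasp_force: 50.3
eef_pos: [501.6, 338.4, 193.4]
opening: 0.45
grasp_force: 50.3
clock: 29.8
eef_pos: [447.3, 138.3, 212.6]
tcp_rot: [3.142, -0.0, -0.014]
contact_force: [0.6, -0.3, -0.1]
opening: 0.445
grasp_force: 50.3
clock: 30.47
eef_pos: [445.1, -62.0, 212.4]
tcp_rot: [3.141, -0.0, -0.014]
contact_force: [0.5, -0.3, -0.2]
opening: 0.447
grasp_force: 50.3
```

```bash
python3 -m inch '[[0,0,0,-0.06,1,0,1],[0,0,0,-0.06,1,0,1],[0,0,0,-0.06,1,0,1],[0,0,0,-0.06,1,0,1],[0,0,0,-0.06,1,0,1],[0,0,0.0095,-0.06,1,0,1],[0,0,0,0,0.1,0.5,1],[0,0,0,0,0,1,1]]'|grep -E 'eef|rot'; python3 -m inch '[[0,0,0,0,0,1,1],[0,0,0,0,0,1,1],[0,0,0,0,0,1,1],[0,0,0,0,0,0.8,1],[0,0,0,0,0,0.2,1],[0,0,0,0,0,0,1]]'|grep -vE clock
```

```text
eef_pos: [435.8, -215.7, 176.7]
tcp_rot: [3.139, -0.005, -0.047]
eef_pos: [433.2, -212.7, 73.4]
tcp_rot: [-3.141, 0.003, -0.044]
contact_force: [0.2, 0.2, -0.3]
opening: 0.448
grasp_force: 50.4
```

```bash
python3 -m inch '[[0,0,0,0,0.05,0.4,1],[0,0,0,0,0,0.4,1],[0,0,0,0,0,0.16,1],[0,0,0,0,0,0.1,1],[0,0,0,0,0,0.03,1],[0,0,0,0,0,0,1]]'|grep -E 'eef|cont'; python3 -m inch '[[0,0,0,0,0,0.02,1],[0,0,0,0,0,0,0.46],[0,0,0,0,0,0,0.46],[0,0,0,0,0,0,0.46],[0,0,0,0,0,-0.3,0.46],[0,0,0,0,0,-1,0.46],[0,0,0,0,0,-1,1],[0,0,0,0,0,-1,1]]'|grep -E 'eef|cont';python3 -m inch '[[0,0,0,0,0,-1,1],[0,0,-0.0095,0.03,-1,-0.8,1],[0,0,0,0.03,-1,0,1],[0,0,0,0.03,-1,0,1],[0,0,0,0.03,-1,0,1],[0,0,0,0.03,-1,0,1],[0,0,0,0.03,-1,0,1],[0,0,0,0.03,-1,0,1]]'|grep eef;python3 -m inch '[[0,0,0,0.02,-1,0,1],[0,0,0,0.02,-1,0,1],[0,0,0,0.02,-1,0,1],[0,0,0,0.02,-1,0,1],[0,0,0,0.02,-1,0,1],[0,0,0,0.02,-1,0,1],[0,0,0,0.02,-1,0,1],[0,0,0,0.02,-1,0,1]]'|grep eef;python3 -m inch '[[0,0,0,0.02,-1,0,1],[0,0,0,0.02,-1,0,1],[0,0,0,0.02,-1,0,1],[0,0,0,0.02,-1,0,1],[0,0,0,0.02,-1,0,1],[0,0,0,0.02,-1,0,1],[0,0,0,0.02,-1,0,1],[0,0,0,0,0,0.2,1]]'|grep eef
```

```text
eef_pos: [434.1, -214.1, 47.1]
contact_force: [0.1, -0.8, -0.2]
eef_pos: [433.6, -214.0, 130.1]
contact_force: [0.6, 0.3, -0.0]
eef_pos: [442.2, -38.1, 174.6]
eef_pos: [449.0, 161.9, 174.6]
eef_pos: [456.1, 339.8, 170.5]
```

```bash
python3 -m inch '[[0,0,0,-0.04,-0.08,1,1],[0,0,0,0,0,1,1],[0,0,0,0,0,1,1],[0,0,0,0,0,0.6,1],[0,0,0,0,0,0.3,1],[0,0,0,0,0,0.2,1],[0,0,0,0,0,0.2,1],[0,0,0,0,0,0,1]]'|grep -E 'eef|cont';python3 -m inch '[[0,0,0,0,0,0.1,1],[0,0,0,0,0,0.1,1],[0,0,0,0,0,0.04,1],[0,0,0,0,0,0,1]]'|grep -E 'eef|cont'; python3 -m inch '[[0,0,0,0,0,0.04,1],[0,0,0,0,0,0,1]]'|grep -E 'eef|cont'
```

```text
eef_pos: [454.2, 337.2, 61.1]
contact_force: [-0.3, -0.2, 0.6]
eef_pos: [454.5, 337.8, 56.1]
contact_force: [-0.6, -0.6, 3.0]
eef_pos: [454.6, 337.8, 55.9]
contact_force: [-3.5, -3.2, 14.1]
```

```bash
python3 -m inch '[[0,0,0,0,0,-1,0.6],[0,0,0,0,0,-1,0.6],[0,0,0,0,0,-1,0.6],[0,0,0,0,0,-1,0.6],[0,0,0,0,1,-1,0.6],[0,0,0,0,1,0,0.6],[0,0,0,0,1,0,0.6],[0,0,0,0,1,0,0.6]]'|grep eef; python3 -m inch '[[0,0,0,0,1,0,0.6],[0,0,0,0,1,0,0.6],[0,0,0,0,1,0,0.6],[0,0,0,0,1,0,0.6],[0,0,0,0,1,0,0.6],[0,0,0,0,1,0,0.6],[0,0,0,0,1,0,0.6],[0,0,0,0,1,0,0.6]]'|grep eef; python3 -m inch '[[0,0,0,0,0,0,0.6],[0,0,0,0,0,0,0.6]]';python3 - <<'E'
from h import *
d=snap('wrist','w8')
E
```

```text
eef_pos: [452.9, 236.9, 180.4]
eef_pos: [449.9, 36.4, 179.8]
clock: 37.47
eef_pos: [450.0, 36.7, 179.7]
tcp_rot: [-3.141, -0.001, -0.017]
contact_force: [0.7, 0.5, -0.5]
opening: 0.401
grasp_force: 0.0
```

View pics/w8.png

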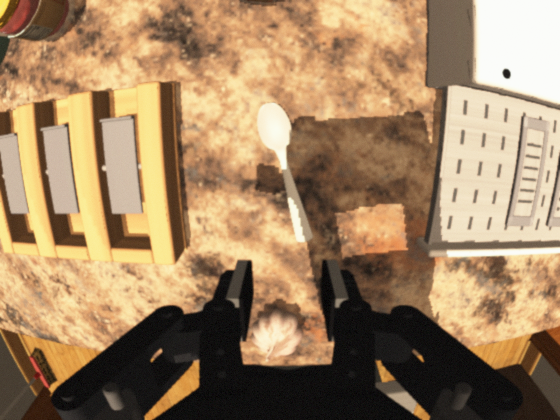

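The three rockers look level. The spoon lies with its bowl tip at (268,102) and its handle end at (305,241), and its neck is near (282,160).

Run:
```python
from h import *
d=load('w8')
a=fish(d,268,102,5);b=fish(d,305,241,3);c=(a+b)/2;print(a,b,c,np.linalg.norm(a-b),np.arctan2(a[1]-b[1],a[0]-b[0]))
print(fishd(d,286,172), fishd(d,294,195))
```

```text
[537.13171342  52.24943054   5.        ] [401.95501943  19.66157673   3.        ] [469.54336643  35.95550363   4.        ] 139.06367899042922 0.23656210984413575
[473.38905592  37.30494803  10.0258678 ] [451.01999378  30.25178698   8.09205189]
```

```bash
python3 -m inch '[[0,0,0,0.8,0.04,0,0.6],[0,0,-0.027,0,0,1,0.6],[0,0,-0.027,0,0,1,0.6],[0,0,-0.027,0,0,1,0.6],[0,0,0,0,0,1,0.6],[0,0,0,0,0,0.8,0.6],[0,0,0,0,0,0.4,0.6],[0,0,0,0,0,0,0.6]]'
```

```text
clock: 38.18
eef_pos: [468.7, 37.1, 47.7]
tcp_rot: [-3.141, 0.003, 0.241]
contact_force: [0.9, 0.2, -0.1]
opening: 0.402
grasp_force: 0.0
```

```bash
python3 -m inch '[[0,0,0,0,0.02,0.4,0.6],[0,0,0,0,0,0.3,0.6],[0,0,0,0,0,0.2,0.6],[0,0,0,0,0,0,0.6]]' 30|grep -E 'eef|cont'; python3 -m inch '[[0,0,0,0,0,0,1],[0,0,0,0,0,0,1],[0,0,0,0,0,0,1],[0,0,0,0,0,0,1],[0,0,0,0,0,0,1]]'
```

```text
eef_pos: [469.9, 35.9, 26.5]
contact_force: [-0.8, 1.0, 0.8]
clock: 38.93
eef_pos: [472.8, 35.0, 31.2]
tcp_rot: [3.139, -0.005, 0.241]
contact_force: [-9.8, -12.9, 60.5]
opening: 0.003
grasp_force: 31.2
```

```bash
python3 -m inch '[[0,0,0,0,0,-0.3,1],[0,0,0,0,0,-0.3,1],[0,0,0,0,0,-1,0.6],[0,0,0,0,0,-1,0.6],[0,0,0,0,0,-1,0.6],[0,0,0,-1,0,-1,0.6],[0,0,0,0,0,-1,0.6],[0,0,0,0,0,0,0.6]]';python3 - <<'E'
from h import *
d=snap('wrist','w9')
E
```

```text
clock: 39.6
eef_pos: [447.2, 29.9, 171.2]
tcp_rot: [3.141, -0.006, 0.24]
contact_force: [1.4, 0.1, 0.5]
opening: 0.401
grasp_force: 0.0
```

View pics/w9.png

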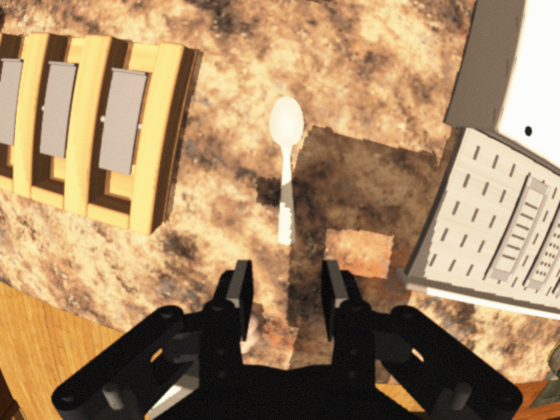

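The spoon is still flat and aligned with the tool, from (287,98) to (286,243). The open tips stand farther back than I assumed, so they rode over it. I'll measure it again and go lower.

Run:
```python
from h import *
d=load('w9')
a=fish(d,287,97,5);b=fish(d,286,243,3);c=(a+b)/2;print(a,b,c,np.linalg.norm(a-b),np.arctan2(a[1]-b[1],a[0]-b[0]))
s=r.sense();R=np.array(s['eef_pos']);D=c[:2]-R[:2];y=s['tcp_rot'][2];print(R,D[0]*np.cos(y)+D[1]*np.sin(y),D[0]*np.sin(y)-D[1]*np.cos(y))
for v in range(150,230,10): print(v,[round(float(fishd(d,u,v)[2]),1) for u in range(276,300,3)])
```

```text
[536.50841014  51.3588651    5.        ] [403.1469783   19.78832774   3.        ] [469.82769422  35.57359642   4.        ] 137.06192152987836 0.23244997604028741
[447.1245382   29.94696768 169.55567358] 23.389911382159973 -0.0654968551013777
150 [0.7, 0.2, 7.0, 7.8, 7.7, 8.7, -0.0, 0.5]
160 [0.7, -0.3, 0.7, 9.1, 7.9, 0.6, 1.3, 0.5]
170 [0.5, 0.9, 9.6, 8.7, 9.4, -0.3, -0.7, 0.9]
180 [1.8, -0.9, 9.8, 10.2, 9.1, 0.1, 0.1, 0.1]
190 [0.4, 0.4, 9.6, 8.7, 9.5, 7.6, -0.4, 0.2]
200 [0.0, 1.3, 8.2, 9.3, 8.4, 7.7, 1.2, 0.1]
210 [-0.1, 6.8, 7.6, 7.1, 6.5, 6.9, 0.6, 1.0]
220 [-0.9, 5.6, 6.0, 4.3, 6.0, 5.7, -0.1, -0.2]
```

```bash
python3 -m inch '[[0,0,0,0.94,0,0,0.6],[0,0,0,0,0,1,0.65],[0,0,0,0,0,1,0.65],[0,0,0,0,0,1,0.65],[0,0,0,0,0,1,0.65],[0,0,0,0,0,1,0.65],[0,0,0,0,0,0.6,0.65],[0,0,0,0,0,0,0.65]]' 30|grep -E 'eef|cont';python3 -m inch '[[0,0,0,0,0,0.15,0.65],[0,0,0,0,0,0.15,0.65],[0,0,0,0,0,0,0.65]]'|grep -E 'eef|cont'
```

```text
eef_pos: [466.1, 35.4, 23.5]
contact_force: [-0.6, -0.5, -1.2]
eef_pos: [468.5, 35.5, 21.5]
contact_force: [-7.6, 0.2, 24.7]
```

```bash
python3 -m inch '[[0,0,0,0,0,-0.1,0.65],[0,0,0,0,0,0,0.65]]'|grep -E 'eef|cont';python3 -m inch '[[0,0,0,0,0,0,0.8],[0,0,0,0,0,0,0.8],[0,0,0,0,0,0,0.8]]'|grep -vE 'clock'
```

```text
eef_pos: [469.7, 35.6, 23.4]
contact_force: [0.8, -0.6, -0.2]
eef_pos: [469.7, 35.6, 23.1]
tcp_rot: [3.141, -0.002, 0.24]
contact_force: [-2.4, 0.9, 14.6]
opening: 0.267
grasp_force: 28.6
```

```bash
python3 -m inch '[[0,0,0,0,0,-0.04,1],[0,0,0,0,0,0,1],[0,0,0,0,0,0,1]]'|grep -vE 'clock';python3 -m inch '[[0,0,0,0,0,-0.2,1],[0,0,0,0,0,-0.4,1],[0,0,0,0,0,-1,1],[0,0,0,0,0,-1,1],[0,0,0,0,0,-1,1],[0,0,0,0,0,-1,1]]'
```

```text
eef_pos: [469.2, 35.6, 23.3]
tcp_rot: [3.141, -0.001, 0.24]
contact_force: [-1.1, -0.2, 8.0]
opening: 0.272
grasp_force: 29.9
clock: 41.73
eef_pos: [468.2, 35.5, 139.6]
tcp_rot: [-3.142, 0.0, 0.24]
contact_force: [1.1, 0.2, 0.5]
opening: 0.266
grasp_force: 29.6
```

```bash
python3 -m inch '[[0,0,0.03,0,0,-0.6,1],[0,0,0.03,0,0,-0.6,1],[0,0,0.03,0,0,-0.6,1],[0,0,0,0.4,1,0,1],[0,0,0,0.1,1,0,1],[0,0,0,0.1,1,0,1],[0,0,0,0,1,0,1],[0,0,0,0,1,0,1]]'|grep eef;python3 -m inch '[[0,0,0,0,1,0,1],[0,0,0,0,1,0,1],[0,0,0,0,0.4,0,1],[0,0,0,0,0,0,1],[0,0,0,0,0,0,1]]'
python3 - <<'E'
from h import *
d=snap('wrist','w10')
E
```

```text
eef_pos: [478.0, -91.1, 183.6]
clock: 42.82
eef_pos: [475.5, -149.9, 183.2]
tcp_rot: [-3.141, 0.0, -0.044]
contact_force: [-0.9, 0.4, -0.2]
opening: 0.264
grasp_force: 29.6
```

View pics/w10.png

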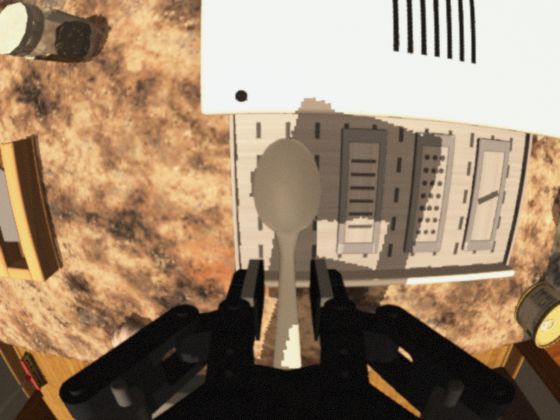

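The spoon is held in line with the tool, and the three plates lie flat and apart. The tray's left wall is at u≈236, the lip band runs from v≈271 to 285 at u≈330, and its right end is at (514,273).

Run:
```python
from h import *
d=load('w10'); 
col=d['pixels'][262:295,385]; print(list(zip(range(262,295),col.mean(1).astype(int))))
print([ (v,fishd(d,385,v).round(0).tolist()) for v in range(262,295,2)])
for l,u,v,z in [('shredN',340,252,32),('shredNR',379,255,32),('shredF',345,129,32),('grN',410,248,32),('slN',495,249,32),('lipRout',514,276,46),('wallL',236,200,34),('wallL',235,120,34)]: print(l,fish(d,u,v,z).round(1))
print(fishd(d,287,145),fishd(d,288,340))
```

```text
[(262, np.int64(100)), (263, np.int64(100)), (264, np.int64(103)), (265, np.int64(103)), (266, np.int64(104)), (267, np.int64(99)), (268, np.int64(103)), (269, np.int64(95)), (270, np.int64(81)), (271, np.int64(83)), (272, np.int64(79)), (273, np.int64(83)), (274, np.int64(80)), (275, np.int64(79)), (276, np.int64(81)), (277, np.int64(85)), (278, np.int64(96)), (279, np.int64(124)), (280, np.int64(148)), (281, np.int64(156)), (282, np.int64(161)), (283, np.int64(158)), (284, np.int64(144)), (285, np.int64(119)), (286, np.int64(100)), (287, np.int64(90)), (288, np.int64(91)), (289, np.int64(94)), (290, np.int64(107)), (291, np.int64(121)), (292, np.int64(125)), (293, np.int64(134)), (294, np.int64(158))]
[(262, [408.0, -244.0, 26.0]), (264, [406.0, -244.0, 26.0]), (266, [403.0, -244.0, 25.0]), (268, [401.0, -245.0, 25.0]), (270, [401.0, -243.0, 30.0]), (272, [401.0, -243.0, 33.0]), (274, [401.0, -241.0, 37.0]), (276, [401.0, -240.0, 41.0]), (278, [400.0, -240.0, 43.0]), (280, [399.0, -239.0, 45.0]), (282, [397.0, -239.0, 46.0]), (284, [395.0, -239.0, 46.0]), (286, [363.0, -255.0, -0.0]), (288, [361.0, -255.0, -0.0]), (290, [358.0, -256.0, -0.0]), (292, [355.0, -256.0, 0.0]), (294, [353.0, -256.0, 1.0])]
shredN [ 425.1 -196.9   32. ]
shredNR [ 419.4 -235.1   32. ]
shredF [ 537.6 -201.1   32. ]
grN [ 424.5 -266.6   32. ]
slN [ 414.4 -371.6   32. ]
lipRout [ 385.  -398.2   46. ]
wallL [ 480.3 -105.4   34. ]
wallL [ 549.2 -110.    34. ]
[ 541.313576   -152.51665192  167.65520915] [ 437.47825735 -148.45167104  166.02714194]
```

```bash
python3 -m inch '[[0,0,0,0.22,0,1,1],[0,0,0,0,0,1,1],[0,0,0,0,0,1,1],[0,0,0,0,0,1,1],[0,0,0,0,0,0.8,1],[0,0,0,0,0,0.2,1],[0,0,0,0,0,0,1]]'|grep -E 'eef|cont'; python3 -m inch '[[0,0,0,0,0,0,1],[0,0,0,0,0,0.1,1],[0,0,0,0,0,0.1,1],[0,0,0,0,0,0,1]]'|grep -E 'eef|cont'
```

```text
eef_pos: [480.3, -148.8, 56.8]
contact_force: [0.4, 0.3, 0.1]
eef_pos: [481.7, -150.2, 53.5]
contact_force: [0.5, -0.5, -0.3]
```

```bash
python3 -m inch '[[0,0,0,0,0,0.08,1],[0,0,0,0,0,0.06,1],[0,0,0,0,0,0,1]]'|grep -E 'eef|cont'; python3 -m inch '[[0,0,0,0,0,0,0.6],[0,0,0,0,0,0,0.6],[0,0,0,0,0,0,0.6],[0,0,0,0,0,-0.5,0.6],[0,0,0,0,0,-1,0.6],[0,0,0,0,0,-1,0.6],[0,0,0,0,0,-1,0.6],[0,0,0,0,0,-1,1]]'|grep -E 'eef|cont'; python3 -m inch '[[0,0,0,-1,0,-0.5,1],[0,0,0,-1,0,0,1],[0,0,0,-1,0,0,1],[0,0,0,0,0,0,1]]'|grep -E 'eef|cont'
python3 - <<'E'
from h import *
d=snap('wrist','w11')
E
```

```text
eef_pos: [481.3, -150.3, 49.4]
contact_force: [-0.6, 0.2, -0.6]
eef_pos: [481.0, -150.1, 163.0]
contact_force: [0.9, -0.4, 0.6]
eef_pos: [401.7, -146.1, 174.0]
contact_force: [-0.4, -0.4, -0.3]
```

View pics/w11.png

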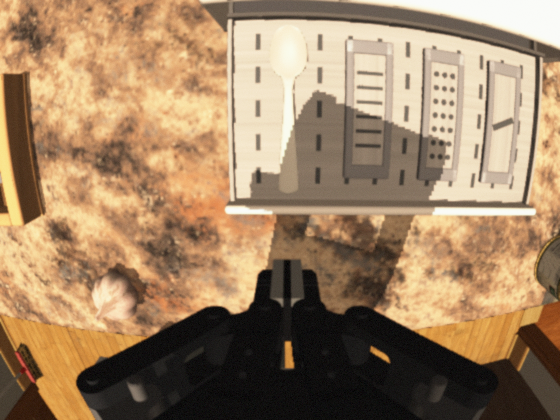

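All four items lie flat and apart inside the tray: spoon (288,110), shred (369,110), grate (441,115), slice (503,125). Next I'll go in front of the lip, shut and tilted back, to push.

```bash
python3 -m inch '[[0,0,0,-0.65,1,0,1],[0,0,0,-0.65,1,0,1],[0,0,0,-0.65,1,0,1],[0,0,0,-0.65,1,0,1],[0,0,0,0,0,1,1],[0,0,0,0,0,1,1],[0,0,0,0,0,1,1],[0,0,0,0,0,1,1]]'|grep -E 'eef|cont'; python3 -m inch '[[0,0,0,0,0,0.8,1],[0,0.037,0,0,0,0,1],[0,0.037,0,0,0,0,1],[0,0.037,0,0,0,0,1],[0,0,0,0,0,0,1],[0,0,0,0,0,0,1]]'
```

```text
eef_pos: [338.2, -245.1, 73.6]
contact_force: [-0.1, -0.1, -0.4]
clock: 46.25
eef_pos: [339.9, -239.1, 53.3]
tcp_rot: [-3.12, -0.224, -0.042]
contact_force: [0.3, -0.3, -0.1]
opening: -0.001
grasp_force: 0.0
```

```bash
python3 -m inch '[[0,0,0,0.39,0.2,0.09,1],[0,0,0,0.39,0,0.09,1],[0,0,0,0.3,0,0.07,1],[0,0,0,0.2,0,0.045,1],[0,0,0,0.2,0,0.045,1],[0,0,0,0.3,0,0.07,1],[0,0,0,0.39,0,0.09,1],[0,0,0,0.39,0,0.09,1]]'|grep -vE 'clock'; python3 -m inch '[[0,0,0,0.39,0,0.09,1],[0,0,0,0.39,0,0.09,1],[0,0,0,0.39,0,0.09,1],[0,0,0,0.39,0,0.09,1],[0,0,0,0.39,0,0.09,1],[0,0,0,0.39,0,0.09,1]]'|grep -vE 'clock'
```

```text
eef_pos: [405.8, -245.6, 53.2]
tcp_rot: [-3.12, -0.225, -0.039]
contact_force: [-2.4, -1.5, -0.2]
opening: -0.007
grasp_force: 0.7
eef_pos: [466.3, -247.7, 53.2]
tcp_rot: [-3.121, -0.225, -0.039]
contact_force: [-0.8, -1.5, 0.3]
opening: -0.005
grasp_force: 0.7
```

```bash
python3 -m inch '[[0,0,0,0.39,0,0.09,1],[0,0,0,0.39,0,0.09,1],[0,0,0,0.39,0,0.09,1],[0,0,0,0.3,0,0.07,1],[0,0,0,0.2,0,0.045,1]]'|grep -E 'eef|cont'; python3 -m inch '[[0,0,0,0.2,0,0.045,1],[0,0,0,0.2,0,0.045,1],[0,0,0,0.2,0,0.045,1]]'|grep -E 'eef|cont'; python3 -m inch '[[0,0,0,0.2,0,0.045,1],[0,0,0,0,0,0,1]]'|grep -E 'eef|cont'
```

```text
eef_pos: [506.4, -248.4, 52.4]
contact_force: [-16.3, -4.7, 9.0]
eef_pos: [521.7, -248.9, 52.3]
contact_force: [-39.8, -12.7, 25.0]
eef_pos: [521.8, -247.7, 51.0]
contact_force: [-35.1, -5.6, 17.4]
```

```bash
python3 -m inch '[[0,0,0,-0.39,0,-0.09,1],[0,0,0,-0.39,0,-0.09,1],[0,0,0,-1,0,-0.3,1],[0,0,0,-1,0,-0.3,1],[0,0,0,-1,0,-0.3,1],[0,0,0,0,0,0,1]]'|grep -E 'eef|cont'
python3 - <<'E'
from h import *
d=snap('top','t12'); e=snap('scene','s12')
a=cv2.resize(d['pixels'][130:290,310:490,::-1],None,fx=2.2,fy=2.2); b=cv2.resize(e['pixels'][110:250,250:450,::-1],None,fx=2,fy=352/140)
cv2.imwrite('pics/t12.png',np.hstack([a,b]))
E
```

```text
eef_pos: [426.6, -245.3, 58.1]
contact_force: [0.5, 0.2, -1.3]
```

View pics/t12.png

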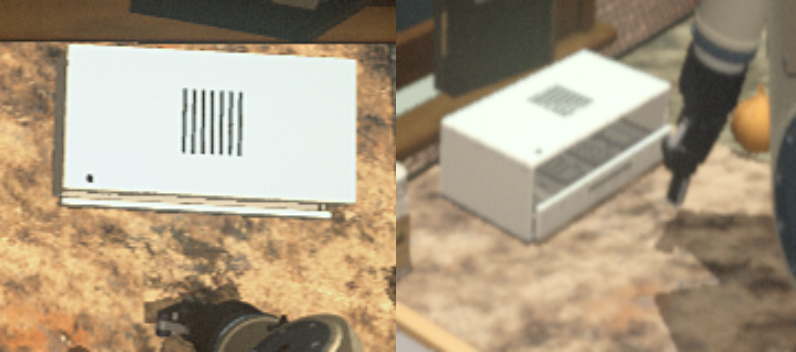

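The tray is in, with the lip close in front of the housing. I'll measure its protrusion to tell whether it clicked home.

Run:
```python
from h import *
d=load('t12')
for u in (360,400,440):
    print(u,[(v,*world(d,u,v)[[0,2]].round(0).tolist()) for v in range(212,232)])
    print(d['pixels'][212:232,u].mean(1).astype(int).tolist())
for y,u in [('w',0)]:
    e=snap('wrist','w12')
    for u in (240,287,340): print([(v,*fishd(e,u,v).round(0).tolist()) for v in range(60,135,3)])
```

```text
360 [(212, 562.0, 95.0), (213, 559.0, 96.0), (214, 557.0, 93.0), (215, 555.0, 94.0), (216, 552.0, 96.0), (217, 557.0, 28.0), (218, 555.0, 24.0), (219, 552.0, 24.0), (220, 550.0, 25.0), (221, 545.0, 47.0), (222, 543.0, 46.0), (223, 540.0, 45.0), (224, 539.0, 25.0), (225, 539.0, 3.0), (226, 536.0, -2.0), (227, 534.0, -0.0), (228, 531.0, -1.0), (229, 528.0, 3.0), (230, 526.0, 1.0), (231, 524.0, -2.0)]
[240, 239, 241, 243, 216, 138, 180, 211, 162, 239, 249, 226, 103, 191, 195, 196, 181, 161, 151, 140]
400 [(212, 562.0, 92.0), (213, 560.0, 95.0), (214, 558.0, 92.0), (215, 555.0, 96.0), (216, 553.0, 94.0), (217, 550.0, 94.0), (218, 548.0, 90.0), (219, 552.0, 27.0), (220, 550.0, 25.0), (221, 547.0, 29.0), (222, 545.0, 26.0), (223, 541.0, 43.0), (224, 538.0, 47.0), (225, 535.0, 46.0), (226, 534.0, 35.0), (227, 534.0, 1.0), (228, 531.0, 1.0), (229, 529.0, -0.0), (230, 526.0, 1.0), (231, 524.0, -1.0)]
[240, 240, 240, 240, 241, 244, 228, 120, 206, 210, 156, 237, 247, 245, 136, 120, 144, 149, 146, 131]
440 [(212, 562.0, 96.0), (213, 560.0, 94.0), (214, 558.0, 92.0), (215, 555.0, 95.0), (216, 553
[... 1753 characters left out ...]
 513.0, -249.0, 0.0)]
[(60, 541.0, -276.0, 46.0), (63, 540.0, -276.0, 45.0), (66, 538.0, -276.0, 46.0), (69, 536.0, -276.0, 46.0), (72, 536.0, -276.0, 43.0), (75, 535.0, -276.0, 41.0), (78, 535.0, -277.0, 34.0), (81, 534.0, -277.0, 33.0), (84, 535.0, -279.0, 25.0), (87, 535.0, -279.0, 19.0), (90, 539.0, -282.0, -1.0), (93, 537.0, -282.0, -1.0), (96, 534.0, -282.0, 1.0), (99, 533.0, -282.0, 1.0), (102, 531.0, -282.0, -1.0), (105, 529.0, -282.0, 0.0), (108, 527.0, -282.0, -1.0), (111, 525.0, -282.0, -1.0), (114, 523.0, -281.0, 1.0), (117, 521.0, -281.0, 0.0), (120, 519.0, -281.0, 1.0), (123, 518.0, -281.0, -0.0), (126, 516.0, -281.0, 0.0), (129, 514.0, -281.0, 0.0), (132, 512.0, -281.0, -1.0)]
```

```bash
python3 -m inch '[[0,0,0,0,0,-1,1],[0,0,0,0,0,-1,1],[0,0,0,0,0,0,1],[0,0,0,0,0,0,1]]'|grep -E 'eef|cont'; python3 -c "
from rig import r
print(r.sign_off())"
```

```text
eef_pos: [421.4, -248.3, 108.6]
contact_force: [-0.2, -0.1, 0.0]
the job is handed in; nothing more can be done
None
```

The job is handed in: all three plates and the teaspoon lay flat and apart in the tray when last seen, the rockers are pressed level, and the tray is pushed fully in. The click home is inferred from the lip position and the hard stop; I didn't look inside the tray after the push, and no verdict came back.

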